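# Set out the transformer rework station

### The job

Set out the rework station: put the long transformer, the short transformer, the black jar and the roll of yellow tape each on the white nest or pad that carries its black outline, upright and centred on the outline, the transformers lined up with theirs (either way round). The two finished transformers at the back beside the mug are not part of the job. Leave the coil bobbin and the green toroid where they are.

Things in the scene. Friction and masses are not known exactly. Their poses are not given: they have to be found in the camera images.
- long_transformer_mid (a point): the long yellow-topped taped transformer, in the front part of the bench (not the finished ones at the back beside the mug), 35 x 81 mm and 38 mm tall, its solid body 32 x 68 mm. Point: its centre, half-way up (19 mm above its underside); y along its long side, z up. Grasp across the long sides (32 mm)
- short_transformer_mid (a point): the short yellow-topped taped transformer, in the front part of the bench (not the finished ones at the back beside the mug), 31 x 43 mm and 29 mm tall, its solid body 28 x 30 mm. Point: its centre, half-way up (14.5 mm above its underside); y along its long side (43 mm), z up. Grasp across the long sides (28 mm)
- black_jar_mid (a point): black screw-cap jar standing upright, 52 mm tall, body 36 mm in diameter up to 42 mm, cap 27 mm above. Point: its centre, half-way up (26 mm above its underside); z up
- tape_ring_mid (a point): roll of yellow tape lying flat, a ring 62 mm in diameter outside, 42 mm inside, 14 mm tall. Point: its centre, half-way up (7 mm above its underside); z up. It can be grasped over its outside (62 mm)
- long_nest_top (a point): fixed nest: white plate 4 mm thick, 54 x 110 mm, with a black 35 x 81 mm rectangle (the outline of its part) on it and a low aluminium stop bar (6 mm high above the plate) across each short end, 92 mm apart; the long sides are open. Point: centre of the plate's top face, 4 mm above the worktop; y along the nest's long side, z up
- short_nest_top (a point): fixed nest: white plate 4 mm thick, 48 x 72 mm, with a black 31 x 43 mm rectangle (the outline of its part) on it and a low aluminium stop bar (6 mm high above the plate) across each short end, 54 mm apart; the long sides are open. Point: centre of the plate's top face, 4 mm above the worktop; y along the nest's long side, z up
- cup_nest_top (a point): fixed round white cup nest, 66 mm outside, low rim 10 mm above the worktop, hollow about 52 mm across at its narrowest, with a black 36 mm disc on its floor. Point: centre of its floor, 4 mm above the worktop; z up
- ring_pad_top (a point): fixed flat white pad, 84 x 84 mm, 4 mm thick, no rim, with a black ring (62 mm outside, 42 mm inside) on it. Point: centre of its top face, 4 mm above the worktop; z up
- bobbin_mid (a point): black coil bobbin with copper winding and upright pins, 22 x 27 mm, 32 mm tall, must be left where it is (loose). Point: its centre, half-way up
- toroid_mid (a point): green wound toroid lying flat, 40 x 46 mm, 12 mm tall, must be left where it is (loose). Point: its centre, half-way up
There are look-alikes about, which are no part of the job. Leave any orange or pink look-alike of the part that bears black_jar_mid alone.

How it is judged:
At the end, for the whole second after the job is handed in: Each of the four things rests upright (within 0.1 rad) on its own nest or pad, its centre within 15 mm of the nest's centre seen from above and its underside down on the nest (within 4 mm); both transformers have their long axis within 0.25 rad of the nest's, either way round; all are at rest (horizontal distance between long_transformer_mid and long_nest_top below 0.015 m and z of long_transformer_mid in the frame of long_nest_top between 0.015 and 0.023 m and angle between each of long_transformer_mid, short_transformer_mid, black_jar_mid, tape_ring_mid's own z axis and vertical below 0.1 rad and linear speed of each of long_transformer, short_transformer, black_jar, tape_ring below 0.02 m/s and angle between the y axis of long_transformer_mid and the y axis of long_nest_top, either way round below 0.25 rad and horizontal distance between short_transformer_mid and short_nest_top below 0.015 m and z of short_transformer_mid in the frame of short_nest_top between 0.0105 and 0.0185 m and angle between the y axis of short_transformer_mid and the y axis of short_nest_top, either way round below 0.25 rad and horizontal distance between black_jar_mid and cup_nest_top below 0.015 m and z of black_jar_mid in the frame of cup_nest_top between 0.022 and 0.03 m and horizontal distance between tape_ring_mid and ring_pad_top below 0.015 m and z of tape_ring_mid in the frame of ring_pad_top between 0.003 and 0.011 m); the robot touches nothing.
It fails at once if the bobbin is shifted by more than 20 mm or knocked over (distance of bobbin_mid from where it was at the start of the episode above 0.02 m or angle between bobbin_mid's own z axis and vertical above 0.5 rad).
It fails at once if the toroid is shifted by more than 20 mm or knocked over (distance of toroid_mid from where it was at the start of the episode above 0.02 m or angle between toroid_mid's own z axis and vertical above 0.5 rad).
It also fails if it takes over 112 s, if anything falls off the work surface, if the arm or the gripper's body presses on something with over 40 N, if the wrist force passes 120 N, or if a joint passes its speed limit or range.

### The arm

A 6-joint arm with a two-finger parallel gripper is mounted at the origin on a cart in front of the work surface, level with it; the furniture and walls round the work are solid. World frame = base frame: x ahead of the robot, y to its left, z up, the work surface at z = 0. Lengths are in m, angles in rad, forces in N, time in s.
With the tool pointing down it reaches from about 0.35 to 0.775 m from the base axis. Payload 7.3 kg.
Tool frame: the origin (TCP) lies at the very end of the fingers, on their centre line; the grasp point (between the pads) lies 19 mm behind it; z points along the fingers, x is the direction in which the jaws open and shut, and the axes are right-handed (so a half turn about z gives the same grasp; the last joint's range is limited). The gripper opens to 92 mm and grips with 3 to 60 N. Pads are 19 mm wide; open, the fingers measure 130 mm over their backs; the gripper's body (75 mm by 190 mm) begins 47 mm behind the grasp point.
Start: joints at [1.076, 0.342, 1.524, -0, 1.275, -0.146], TCP at [0.179, 0.493, 0.227] pointing down, gripper open.
Joint ranges: [-2.53, 2.53], [-0.77, 2.02], [0.04, 2.7], [-1, 4.14], [0.28, 2.66], [-3.11, 3.11]. Speed limits (rad/s): [2.57, 2.57, 3.14, 3.14, 3.14, 3.14].

### API

Orientations are given as [roll, pitch, yaw] about the fixed x, y, z axes, in that order (R = Rz(yaw) Ry(pitch) Rx(roll)).
In Python, from cell import robot, read_camera, nets gives the robot as it stands. The module is installed in compiled form; this text tells all that it offers.
- The arm moves only by the tool carry_out, never from a script. Its arguments are lists of equal length, an entry for each row: "translation": the shift along the tool's x, y, z in m, a list of three; "turn": the turn, a rotation vector about the tool's x, y, z in rad, a list of three; "gripper": the gripper's target within -1 to 1 (shut at 1, half-way at 0, fully open at -1). A call has 1 to 10 rows; each row shifts and turns the commanded pose from where the row before left it, along the tool's axes as they then stand; what a row does not reach is not made up. A row lasts 1/10 s, in which the tool goes at most 50 mm and 8.59 degrees, less where a joint would pass 70% of its speed; a pose out of reach is approached as far as the arm can. A call with a gripper value outside its range is refused whole. The fingers move at their own pace and stop on an object; "squeeze" is the grip in N (left out, the last holds). Time passes only in rows, so rows that do not move let the fingers close. It gives the time, the measured TCP pose, the force and the opening at its end, in the units of the state.
- robot.observe(): the state, without advancing time (a new reading comes with each control period).
- read_camera(name): name is "scene" or "side" or "wrist"; returns a dict with "img" (384x512x3 uint8, red, green, blue), "fx", "fy", "cx", "cy" (pixels), "world_from_camera" (4x4, takes a point from camera to world coordinates). Camera axes: x right, y down, z forward; pixel columns grow to the right and rows downward; lengths in m; the calibration is good to about 2 mm. A picture is of the moment at which its call begins. There is no depth.
- robot.hand_in(): hands the job in, once; it reports no verdict.
Trained networks look in a picture, given as the dict that the camera call returned (one of the last four; its "shot" number tells which), for a name from the list of things; names that differ only in an ending like _2 or _b are one class to them, and where a whole thing is asked for, a point or a joint stands for the part that bears it (a point fixed in the world has none). Each returns a list of dicts, best first, with "score" (0 to 1); they miss things now and then, are a little off and sometimes report something else, mostly with a low value. They report only what shows in the picture. A call takes as long as a camera call. They do not tell look-alikes from the thing itself.
- nets.regions_of(picture, name): "region" (384x512 bool, what is visible of it) and "pixel" ([column, row] in pixels, amid what is visible of it).
- nets.tip_of(picture, name): "pixel" ([column, row] in pixels: a listed point, or the origin of a listed thing).
The state is a dict: "time": time; "qpos": joint angles; "qvel": joint speeds; "joint_efforts": joint torques, N m; "tool_pos": TCP position; "tool_rot": TCP orientation; "contact_force": force on the tool from outside, world axes, zero at the start; "torque": the same for the moment, N m; "opening": finger opening in m.
Only numpy, scipy, OpenCV 4.12 (cv2) and the standard library are available. Lean on these libraries where they do the work, as an engineer would, in place of code of your own. Each camera call takes 0.05 s, during which the arm holds its last target. There are 200 camera calls.

## Working session

There is one attempt and no reset: what is moved stays moved. The work goes in short steps, Python scripts to look and compute and a tool call to move; the robot and the scene stay as the last step left them, time stands still between calls to the robot, and variables do not carry over. Pictures are saved under pics/ and viewed, about 12 in all and at most 16, crops included, and the job is handed in when it is done.

Besides the shell and the picture viewer there is one more tool, called after "Call:" by a JSON object that holds its "method" and its "body". carry_out: Moves the arm, as the interface text tells. Its arguments: {"type":"object","properties":{"translation":{"type":"array","items":{"type":"array","items":{"type":"number"}}},"turn":{"type":"array","items":{"type":"array","items":{"type":"number"}}},"gripper":{"type":"array","items":{"type":"number"}},"squeeze":{"type":"number"}},"required":["translation","turn","gripper"]}

```bash
mkdir -p pics; cat > h.py <<'E'
import numpy as np, cv2
from cell import robot, read_camera, nets
def px2w(p,uv,z):
    T=p["world_from_camera"]; d=T[:3,:3]@np.array([(uv[0]-p["cx"])/p["fx"],(uv[1]-p["cy"])/p["fy"],1.])
    o=T[:3,3]; return o+d*(z-o[2])/d[2]
def w2px(p,P):
    T=p["world_from_camera"]; c=T[:3,:3].T@(np.asarray(P)-T[:3,3]); return np.array([p["fx"]*c[0]/c[2]+p["cx"],p["fy"]*c[1]/c[2]+p["cy"]])
def save(p,n,s=1.5): cv2.imwrite("pics/"+n,cv2.resize(p["img"][:,:,::-1],None,fx=s,fy=s,interpolation=cv2.INTER_CUBIC))
Z=dict(long_transformer_mid=.019,short_transformer_mid=.0145,black_jar_mid=.026,tape_ring_mid=.007,long_nest_top=.004,short_nest_top=.004,cup_nest_top=.004,ring_pad_top=.004,bobbin_mid=.016,toroid_mid=.006)
E
python3 - <<'E'
from h import *
for c in ["scene","side"]:
    p=read_camera(c); save(p,c+"0.png"); print(c,p["world_from_camera"][:3,3].round(3))
    for n,z in Z.items():
        print(n,[(round(d["score"],2),np.round(d["pixel"]).astype(int).tolist(),px2w(p,d["pixel"],z)[:2].round(3).tolist()) for d in nets.tip_of(p,n)[:5]])
print(robot.observe())
E
```

```text
scene [ 0.053 -0.825  0.928]
long_transformer_mid [(0.48, [265, 167], [0.582, 0.186])]
short_transformer_mid [(0.49, [294, 284], [0.429, -0.303])]
black_jar_mid [(0.73, [256, 194], [0.486, 0.058]), (0.66, [236, 217], [0.379, -0.012])]
tape_ring_mid [(0.68, [275, 250], [0.439, -0.172]), (0.59, [255, 209], [0.458, 0.013])]
long_nest_top [(0.69, [218, 161], [0.444, 0.308])]
short_nest_top [(0.63, [250, 150], [0.583, 0.319])]
cup_nest_top [(0.7, [294, 203], [0.593, -0.013])]
ring_pad_top []
bobbin_mid [(0.7, [296, 284], [0.434, -0.306]), (0.63, [233, 187], [0.431, 0.135])]
toroid_mid [(0.44, [311, 234], [0.571, -0.159])]
side [ 0.328 -0.861  0.652]
long_transformer_mid [(0.52, [277, 162], [0.588, 0.178])]
short_transformer_mid [(0.9, [254, 296], [0.426, -0.309])]
black_jar_mid [(0.73, [210, 209], [0.37, -0.023]), (0.55, [239, 196], [0.45, 0.016]), (0.48, [251, 183], [0.491, 0.069])]
tape_ring_mid [(0.84, [249, 253], [0.44, -0.177])]
long_nest_top [(0.83, [222, 149], [0.442, 0.318]), (0.69, [239, 198], [0.451, 0.041])]
short_nest_top [(0.47, [265, 145], [0.582, 0.31]), (0.46, [258, 298], 
[... 210 characters left out ...]
d_mid [(0.65, [311, 233], [0.593, -0.14])]
{'time': 1.1, 'qpos': array([ 1.07599117e+00,  3.41976926e-01,  1.52415022e+00, -1.63266675e-05,
        1.27538081e+00, -1.46025105e-01]), 'qvel': array([-0.00013865,  0.00218883,  0.00051374, -0.00018013, -0.00120757,
        0.00140257]), 'joint_efforts': array([ 1.44070414e-04, -4.31140602e+01, -2.44492114e+01,  7.20226206e-02,
        4.80775558e-02,  5.37391793e-05]), 'tool_pos': array([0.17941608, 0.49339191, 0.22673493]), 'tool_rot': array([ 3.14156487e+00, -8.15302156e-05,  1.22202103e+00]), 'contact_force': array([0.55413512, 0.12473523, 0.32190371]), 'torque': array([ 0.06179065, -0.01350309, -0.03368295]), 'opening': 0.09192853658794503}
```

View pics/scene0.png

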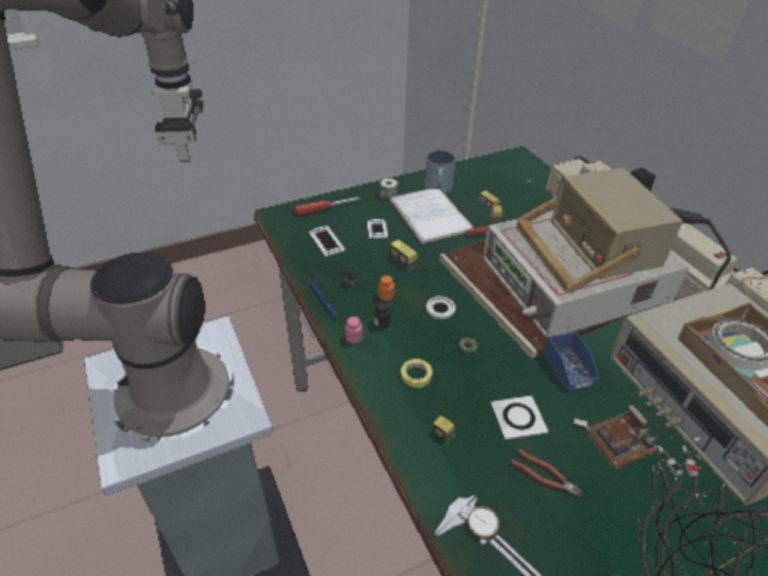

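View pics/side0.png

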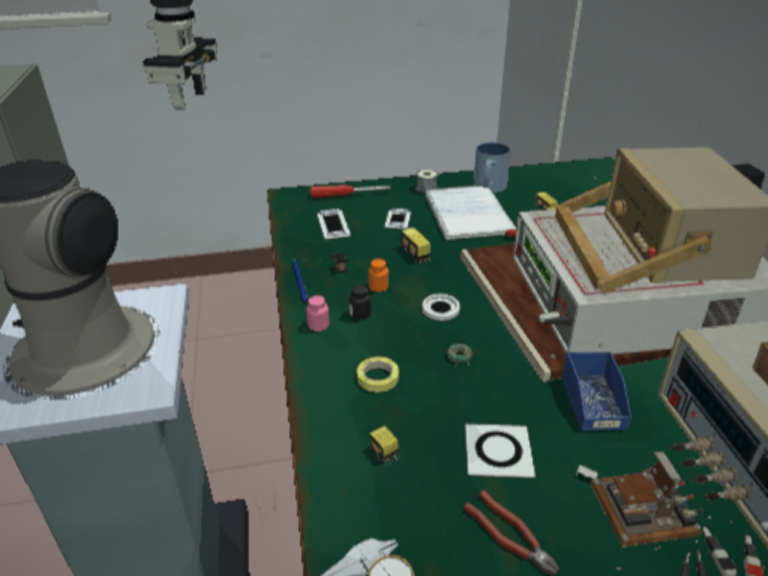

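Both pictures show all the parts. In scene pixels: black jar (254,212) between orange (257,193) and pink (236,220), long transformer (268,168), nests (218,160) and (251,152), cup (293,204), tape (277,249), short transformer (295,285), pad (345,278). First I set the tool to yaw 0 (tool x = world x, tool y = −world y) and go above the nests.

Call:
{"method": "carry_out", "body": {"translation": [[0,0,-0.01],[0,0,-0.01],[0,0,-0.01],[0,0,-0.01],[0,0,-0.01],[0,0,-0.01],[0,0,-0.01],[0,0,0],[0,0,0],[0,0,0]], "turn": [[0,0,0.1222],[0,0,0.1222],[0,0,0.1222],[0,0,0.1222],[0,0,0.1222],[0,0,0.1222],[0,0,0.1222],[0,0,0.1222],[0,0,0.1222],[0,0,0.1222]], "gripper": [-1,-1,-1,-1,-1,-1,-1,-1,-1,-1]}}

```text
time: 2.1
tool_pos: [0.1794, 0.4934, 0.2968]
tool_rot: [-3.141, -0.0, -0.005]
contact_force: [0.5, 0.4, 1.5]
opening: 0.0915
```

Call:
{"method": "carry_out", "body": {"translation": [[0.035,0.025,0],[0.035,0.025,0],[0.035,0.025,0],[0.035,0.025,0],[0.035,0.025,0],[0.035,0.025,0],[0.035,0.025,0],[0.035,0.025,0],[0.03,0.03,0],[0,0,0]], "turn": [[0,0,0],[0,0,0],[0,0,0],[0,0,0],[0,0,0],[0,0,0],[0,0,0],[0,0,0],[0,0,0],[0,0,0]], "gripper": [-1,-1,-1,-1,-1,-1,-1,-1,-1,-1]}}

```text
time: 3.1
tool_pos: [0.4926, 0.2597, 0.296]
tool_rot: [3.14, -0.0, -0.005]
contact_force: [-0.5, 0.1, -0.4]
opening: 0.0917
```

```bash
cat >> h.py <<'E'
def look(name,names=Z,show=1):
    p=read_camera("wrist"); s=robot.observe()
    print("t",round(s["time"],2),"tcp",s["tool_pos"].round(4),"rpy",s["tool_rot"].round(3),"open",round(s["opening"],4),"cam",p["world_from_camera"][:3,3].round(3))
    for n in names:
        print(n,[(round(d["score"],2),np.round(d["pixel"]).astype(int).tolist(),px2w(p,d["pixel"],Z[n])[:2].round(4).tolist()) for d in nets.tip_of(p,n)[:4]])
    if name: save(p,name)
    return p
def corners(p,mask,z):
    "min-area rectangle of a mask mapped to world plane z: centre, sizes, angle of long side"
    c=max(cv2.findContours(mask.astype(np.uint8),0,1)[0],key=cv2.contourArea)[:,0]
    w=np.array([px2w(p,q,z)[:2] for q in c],np.float32)*1000
    r=cv2.minAreaRect(w); b=cv2.boxPoints(r); e=[b[1]-b[0],b[2]-b[1]]; l=max(e,key=np.linalg.norm)
    return np.round(np.array(r[0])/1000,4),np.round(r[1],1),round(float(np.arctan2(l[1],l[0])%np.pi),3)
E
python3 - <<'E'
from h import *
p=look("w1.png")
E
```

```text
t 3.15 tcp [0.4908 0.2616 0.2961] rpy [ 3.141e+00  1.000e-03 -4.000e-03] open 0.0918 cam [0.493 0.343 0.454]
long_transformer_mid [(0.64, [325, 214], [0.5845, 0.1714])]
short_transformer_mid []
black_jar_mid [(0.88, [184, 331], [0.3775, -0.0161]), (0.72, [259, 282], [0.4926, 0.0699]), (0.71, [226, 325], [0.4411, -0.0066])]
tape_ring_mid []
long_nest_top [(0.93, [218, 104], [0.4412, 0.3191])]
short_nest_top [(0.71, [325, 110], [0.5794, 0.3111])]
cup_nest_top [(0.69, [319, 320], [0.5885, -0.0153]), (0.35, [329, 216], [0.5931, 0.1627])]
ring_pad_top []
bobbin_mid [(0.81, [219, 231], [0.4365, 0.1462])]
toroid_mid []
```

View pics/w1.png

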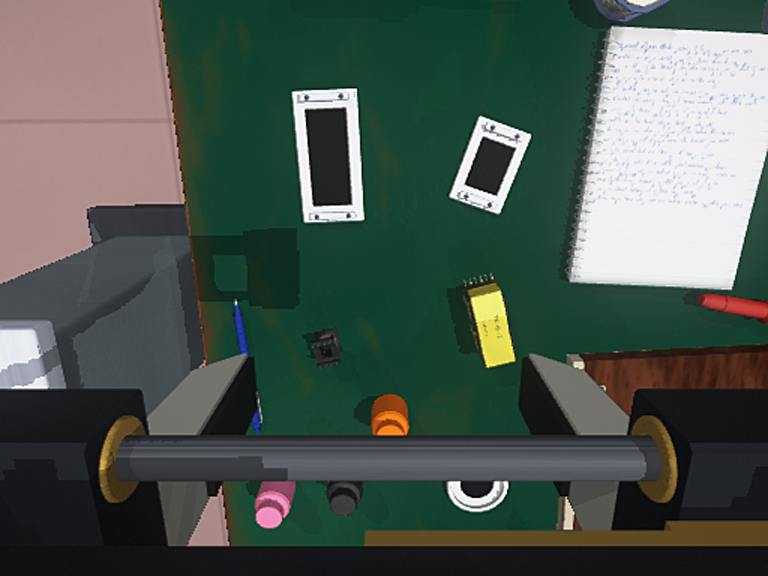

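```bash
python3 - <<'E'
from h import *
p=look(None,[])
print(p["world_from_camera"].round(3))
for n,z in [("long_transformer_mid",.036),("bobbin_mid",.016)]:
    for d in nets.regions_of(p,n)[:2]: print(n,round(d["score"],2),corners(p,d["region"],z))
hsv=cv2.cvtColor(p["img"],cv2.COLOR_RGB2HSV)
wh=((hsv[...,1]<70)&(hsv[...,2]>120)).astype(np.uint8)
for c in cv2.findContours(wh,0,1)[0]:
    if cv2.contourArea(c)>150:
        m=np.zeros_like(wh); cv2.drawContours(m,[c],-1,1,-1); print(c[:,0].mean(0).round(),corners(p,m,.004))
y=((hsv[...,0]>20)&(hsv[...,0]<35)&(hsv[...,1]>90)&(hsv[...,2]>80)).astype(np.uint8)
for c in cv2.findContours(y,0,1)[0]:
    if cv2.contourArea(c)>100:
        m=np.zeros_like(wh); cv2.drawContours(m,[c],-1,1,-1); print("yel",c[:,0].mean(0).round(),corners(p,m,.036))
E
```

```text
t 3.7 tcp [0.4891 0.2638 0.2969] rpy [-3.141e+00 -0.000e+00  1.000e-03] open 0.0912 cam [0.489 0.347 0.455]
[[ 1.     0.001  0.     0.489]
 [ 0.001 -0.951 -0.31   0.347]
 [-0.     0.31  -0.951  0.455]
 [ 0.     0.     0.     1.   ]]
long_transformer_mid 0.79 (array([0.5837, 0.1773]), array([35.2, 85. ]), 1.841)
bobbin_mid 0.57 (array([0.4341, 0.1436]), array([25.2, 38.1]), 1.723)
[142. 347.] (array([ 0.2894, -0.0556]), array([82.6, 47. ]), 1.569)
[319. 331.] (array([ 0.5869, -0.0338]), array([64.6, 43.2]), 0.001)
[ 21. 238.] (array([0.1368, 0.1348]), array([68.1, 69. ]), 1.572)
[329. 114.] (array([0.5807, 0.31  ]), array([71.8, 47.9]), 1.237)
[222. 106.] (array([0.4424, 0.3177]), array([ 54. , 109.7]), 1.605)
[448. 110.] (array([0.7409, 0.3077]), array([214.3, 155.4]), 1.519)
[433.   4.] (array([0.6955, 0.4366]), array([40.2, 11.6]), 0.001)
[54. 87.] (array([0.2208, 0.3252]), array([234.1, 184.8]), 1.57)
yel [330. 220.] (array([0.5848, 0.1746]), array([28.1, 78.2]), 1.827)
```

The wrist picture shows both nests, at (222,106) and (329,114), and the long transformer at (330,217), with a free gap around it. Next I go above the transformer at yaw 0.25.

Call:
{"method": "carry_out", "body": {"translation": [[0.024,0.022,0.035],[0.024,0.022,0.035],[0.024,0.022,0.035],[0.023,0.022,0.035],[0,0,0],[0,0,0],[0,0,0]], "turn": [[0,0,0],[0,0,0],[0,0,0],[0,0,0],[0,0,-0.125],[0,0,-0.125],[0,0,0]], "gripper": [-0.4,-0.4,-0.4,-0.4,-0.4,-0.4,-0.4]}}

```text
time: 4.5
tool_pos: [0.5845, 0.1751, 0.1562]
tool_rot: [-3.141, 0.001, 0.25]
contact_force: [0.3, 0.2, 0.4]
opening: 0.0639
```

```bash
python3 - <<'E'
from h import *
p=look("w2.png",["long_transformer_mid"])
for d in nets.regions_of(p,"long_transformer_mid")[:1]: print(round(d["score"],2),corners(p,d["region"],.036))
E
```

```text
t 4.55 tcp [0.5845 0.1753 0.1566] rpy [-3.142  0.     0.247] open 0.0643 cam [0.564 0.256 0.314]
long_transformer_mid [(0.95, [260, 183], [0.5862, 0.1739])]
0.64 (array([0.5848, 0.1749]), array([32.4, 77.1]), 1.822)
```

View pics/w2.png

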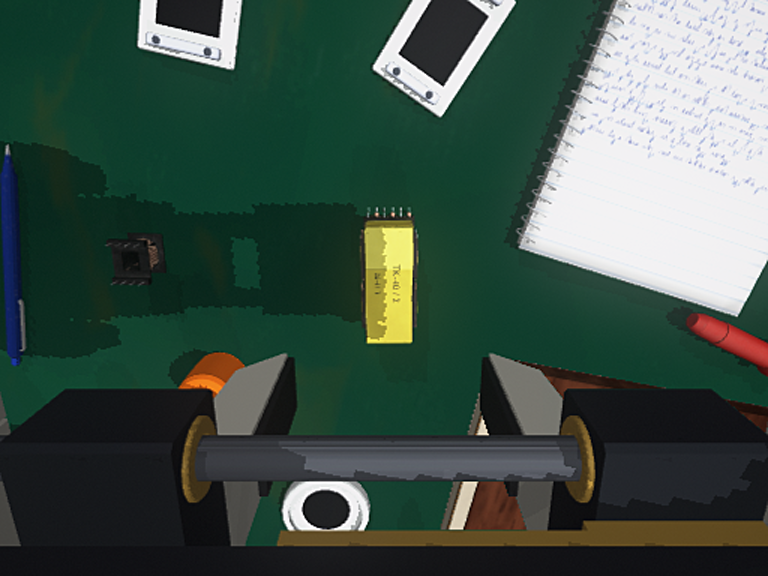

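```bash
python3 - <<'E'
from h import *
p=look(None,["long_transformer_mid"])
a=px2w(p,(388.5/1.5,222/1.5),.038);b=px2w(p,(390/1.5,343/1.5),.038)
print(a,b,(a+b)/2,np.linalg.norm(a-b),np.arctan2(*(a-b)[1::-1]))
print(px2w(p,(388/1.5,208/1.5),.004))
E
```

```text
t 4.7 tcp [0.5844 0.1757 0.1571] rpy [-3.142e+00 -1.000e-03  2.480e-01] open 0.064 cam [0.564 0.256 0.315]
long_transformer_mid [(0.97, [256, 186], [0.5829, 0.1704])]
[0.57666018 0.20814326 0.038     ] [0.59528352 0.13812035 0.038     ] [0.58597185 0.17313181 0.038     ] 0.07245713438620076 1.830739375844455
[0.57580546 0.21053067 0.004     ]
```

Call:
{"method": "carry_out", "body": {"translation": [[0,0.003,0.04],[0,0,0.04],[0,0,0.04],[0,0,0.02],[0,0,0.01],[0,0,0],[0,0,0],[0,0,0],[0,0,0],[0,0,0]], "turn": [[0,0,-0.008],[0,0,0],[0,0,0],[0,0,0],[0,0,0],[0,0,0],[0,0,0],[0,0,0],[0,0,0],[0,0,0]], "gripper": [-0.4,-0.4,-0.4,-0.4,-0.4,-0.4,1,1,1,1], "squeeze": 25}}

```text
time: 5.75
tool_pos: [0.5857, 0.1726, 0.0077]
tool_rot: [3.142, -0.002, 0.258]
contact_force: [-0.0, 0.0, 0.5]
opening: 0.0371
```

Call:
{"method": "carry_out", "body": {"translation": [[0,0,0],[0,0,0],[0,0,-0.02],[0,0,-0.04],[0,0,-0.04],[0,0,0]], "turn": [[0,0,0],[0,0,0],[0,0,0],[0,0,0],[0,0,0],[0,0,0]], "gripper": [1,1,1,1,1,1]}}

```text
time: 6.35
tool_pos: [0.5883, 0.1731, 0.1124]
tool_rot: [3.141, -0.01, 0.258]
contact_force: [0.7, -0.4, -1.8]
opening: 0.0308
```

Call:
{"method": "carry_out", "body": {"translation": [[0,0,0],[0,0,0],[-0.028,-0.03,0],[-0.028,-0.03,0],[-0.028,-0.03,0],[-0.028,-0.03,0],[-0.026,-0.03,0],[0,0,0],[0,0,0],[0,0,0]], "turn": [[0,0,0.112],[0,0,0.112],[0,0,0],[0,0,0],[0,0,0],[0,0,0],[0,0,0],[0,0,0],[0,0,0],[0,0,0]], "gripper": [1,1,1,1,1,1,1,1,1,1]}}

```text
time: 7.35
tool_pos: [0.4426, 0.3171, 0.1062]
tool_rot: [3.141, 0.0, 0.033]
contact_force: [0.7, -0.2, -2.2]
opening: 0.0305
```

```bash
python3 - <<'E'
from h import *
p=look("w3.png",["long_nest_top","long_transformer_mid"])
for d in nets.regions_of(p,"long_nest_top")[:1]: print(round(d["score"],2),corners(p,d["region"],.004))
E
```

```text
t 7.4 tcp [0.4428 0.3169 0.1063] rpy [3.141 0.    0.033] open 0.0308 cam [0.44  0.4   0.264]
long_nest_top [(0.96, [259, 192], [0.4431, 0.3177]), (0.58, [424, 204], [0.5784, 0.3115])]
long_transformer_mid [(0.66, [259, 266], [0.445, 0.2586])]
0.61 (array([0.4416, 0.3464]), array([53.9, 52.4]), 0.034)
```

View pics/w3.png

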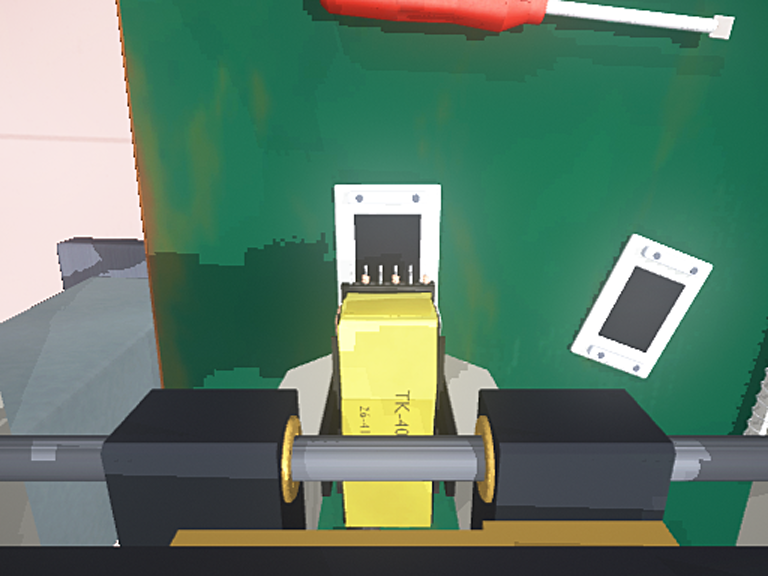

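The transformer is held level and in line with the nest. The top face's edges are at about rows 318 and 526 (enlarged); I check its centre along the nest.

```bash
python3 - <<'E'
from h import *
p=look(None,[])
a=px2w(p,(389/1.5,319/1.5),.1365);b=px2w(p,(388/1.5,526/1.5),.1365)
print(a,b,(a+b)/2,np.linalg.norm(a-b))
hsv=cv2.cvtColor(p["img"],cv2.COLOR_RGB2HSV)
m=((hsv[...,1]<70)&(hsv[...,2]>120)).astype(np.uint8); m[:, :215]=0; m[:,300:]=0; m[190:]=0
r,c=np.nonzero(m); print(c.min(),c.max(),r.min(), px2w(p,((c.min()+c.max())/2,r.min()),.004))
E
```

```text
t 7.6 tcp [0.4427 0.317  0.1066] rpy [3.142 0.    0.032] open 0.0308 cam [0.44  0.4   0.265]
[0.44223715 0.35069335 0.1365    ] [0.44421307 0.28127633 0.1365    ] [0.44322511 0.31598484 0.1365    ] 0.06944514136729735
222 293 122 [0.4404182  0.37309799 0.004     ]
```

Call:
{"method": "carry_out", "body": {"translation": [[-0.001,-0.0015,0.03],[0,0,0.03],[0,0,0.02],[0,0,0.01],[0,0,0.004],[0,0,0],[0,0,0],[0,0,0],[0,0,0],[0,0,0]], "turn": [[0,0,0],[0,0,0],[0,0,0],[0,0,0],[0,0,0],[0,0,0],[0,0,0],[0,0,0],[0,0,0],[0,0,0]], "gripper": [1,1,1,1,1,1,0.2,-0.1,-0.1,-0.1]}}

```text
time: 8.6
tool_pos: [0.4414, 0.3194, 0.0134]
tool_rot: [-3.141, -0.001, 0.034]
contact_force: [-0.7, -0.2, -0.5]
opening: 0.0497
```

Call:
{"method": "carry_out", "body": {"translation": [[0,0,-0.02],[0,0,-0.04],[0,0,-0.05],[0,0,-0.05],[0,0.0,0],[0,0,0]], "turn": [[0,0,0],[0,0,0],[0,0,0],[0,0,0],[0,0,0],[0,0,0]], "gripper": [-0.1,-0.1,-0.4,-0.4,-0.4,-0.4]}}

```text
time: 9.2
tool_pos: [0.4415, 0.3195, 0.1742]
tool_rot: [-3.14, -0.003, 0.034]
contact_force: [-0.1, 0.5, -0.5]
opening: 0.0643
```

```bash
python3 - <<'E'
from h import *
p=look("w4.png",["long_nest_top","long_transformer_mid"])
E
```

```text
t 9.25 tcp [0.4407 0.319  0.1726] rpy [-3.142  0.     0.034] open 0.0642 cam [0.438 0.403 0.333]
long_nest_top []
long_transformer_mid [(0.85, [259, 180], [0.4427, 0.3161])]
```

View pics/w4.png

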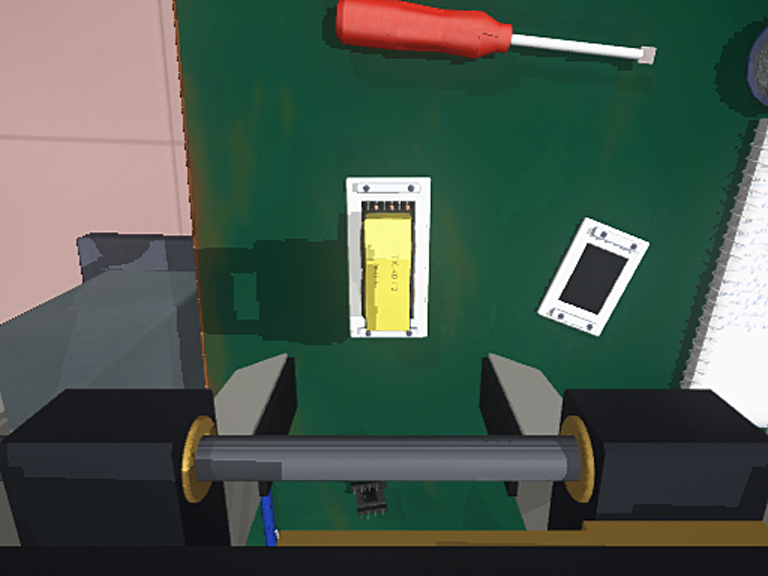

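The long transformer sits in its nest, centred on its outline. Next is the black jar. It stands between pink and orange, so the jaw line has to run across that row (yaw about −0.75).

Call:
{"method": "carry_out", "body": {"translation": [[0,0.04,-0.01],[0,0.05,-0.01],[0,0.05,0],[0,0.05,0],[0,0.05,0],[0,0.05,0],[0,0.009,0],[0,0,0]], "turn": [[0,0,0],[0,0,0],[0,0,0],[0,0,0],[0,0,0],[0,0,0],[0,0,0.034],[0,0,0]], "gripper": [-0.4,-0.4,-0.4,-0.4,-0.4,-0.4,-0.4,-0.4]}}

```text
time: 10.15
tool_pos: [0.4508, 0.0201, 0.1915]
tool_rot: [-3.141, 0.002, -0.005]
contact_force: [-0.3, 1.0, -0.5]
opening: 0.0642
```

Call:
{"method": "carry_out", "body": {"translation": [[0,0,0],[0,0,0],[0,0,0],[0,0,0],[0,0,0],[0,0,0],[0,0,0]], "turn": [[0,0,0.125],[0,0,0.125],[0,0,0.125],[0,0,0.125],[0,0,0.125],[0,0,0.125],[0,0,0]], "gripper": [-0.4,-0.4,-0.4,-0.4,-0.4,-0.4,-0.4]}}

```text
time: 10.85
tool_pos: [0.4508, 0.0232, 0.1919]
tool_rot: [3.141, 0.002, -0.748]
contact_force: [-0.4, -0.5, -0.2]
opening: 0.0645
```

```bash
python3 - <<'E'
from h import *
p=look("w5.png",["black_jar_mid","cup_nest_top","bobbin_mid","toroid_mid"])
for d in nets.regions_of(p,"black_jar_mid")[:4]:print(d["score"],d["pixel"],corners(p,d["region"],.04))
E
```

```text
t 10.9 tcp [0.4509 0.0229 0.192 ] rpy [ 3.141e+00  1.000e-03 -7.450e-01] open 0.0643 cam [0.508 0.084 0.35 ]
black_jar_mid [(0.87, [259, 108], [0.4948, 0.0683]), (0.84, [230, 249], [0.3731, -0.0173]), (0.77, [273, 195], [0.4473, -0.0035])]
cup_nest_top [(0.96, [388, 108], [0.5873, -0.0198])]
bobbin_mid [(0.89, [156, 92], [0.4328, 0.1451])]
toroid_mid [(0.72, [453, 200], [0.581, -0.1451])]
0.82 [235.3, 246.0] (array([ 0.3799, -0.015 ]), array([52.8, 35. ]), 0.75)
0.73 [254.1, 106.9] (array([0.4942, 0.071 ]), array([33.5, 34.2]), 1.61)
0.7 [270.0, 193.7] (array([ 0.4504, -0.0013]), array([42.7, 34.1]), 0.822)
```

View pics/w5.png

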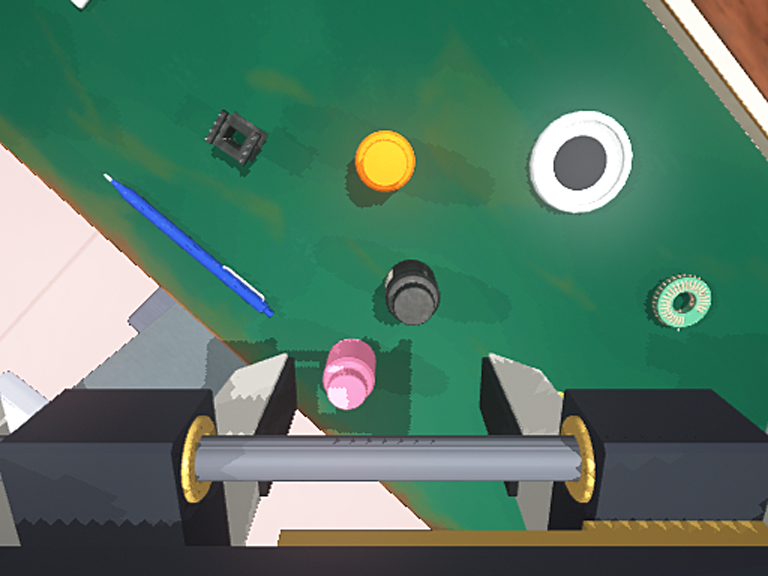

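```bash
python3 - <<'E'
from h import *
p=look(None,["black_jar_mid"])
j=px2w(p,(413/1.5,307/1.5),.052); print(j, px2w(p,(580/1.5,163/1.5),.004),px2w(p,(581/1.5,162/1.5),.010))
t=robot.observe()["tool_pos"]; y=robot.observe()["tool_rot"][2]
d=j-t; print("tool",d[0]*np.cos(y)+d[1]*np.sin(y), d[0]*np.sin(y)-d[1]*np.cos(y))
E
```

```text
t 11.2 tcp [0.4512 0.0215 0.1924] rpy [-3.142  0.    -0.749] open 0.0643 cam [0.509 0.083 0.351]
black_jar_mid [(0.76, [230, 248], [0.3735, -0.0183]), (0.74, [256, 109], [0.4927, 0.0681]), (0.66, [271, 193], [0.4468, -0.0023])]
[ 0.44737185 -0.00699536  0.052     ] [ 0.58680202 -0.02134545  0.004     ] [ 0.5863026 -0.0194761  0.01     ]
tool 0.016566790549322374 0.02344223871242955
```

Call:
{"method": "carry_out", "body": {"translation": [[0.0155,0.022,0.03],[0,0,0.04],[0,0,0.04],[0,0,0.04],[0,0,0.02],[0,0,0.012],[0,0,0],[0,0,0],[0,0,0],[0,0,0]], "turn": [[0,0,0],[0,0,0],[0,0,0],[0,0,0],[0,0,0],[0,0,0],[0,0,0],[0,0,0],[0,0,0],[0,0,0]], "gripper": [-0.4,-0.4,-0.4,-0.4,-0.4,-0.4,-0.4,0.3,1,1], "squeeze": 20}}

```text
time: 12.25
tool_pos: [0.4482, -0.0054, 0.0114]
tool_rot: [-3.14, -0.002, -0.75]
contact_force: [0.5, -0.2, 0.5]
opening: 0.0448
```

Call:
{"method": "carry_out", "body": {"translation": [[0,0,0],[0,0,0],[0,0,-0.02],[0,0,-0.04],[0,0,-0.05],[0,0,0]], "turn": [[0,0,0],[0,0,0],[0,0,0],[0,0,0],[0,0,0],[0,0,0]], "gripper": [1,1,1,1,1,1]}}

```text
time: 12.85
tool_pos: [0.4511, -0.0059, 0.1259]
tool_rot: [-3.135, -0.01, -0.75]
contact_force: [0.6, -0.4, -0.9]
opening: 0.0358
```

Call:
{"method": "carry_out", "body": {"translation": [[0.028,-0.021,0],[0.028,-0.021,0],[0.028,-0.021,0],[0.028,-0.021,0],[0,0,0],[0,0,0]], "turn": [[0,0,0],[0,0,0],[0,0,0],[0,0,0],[0,0,0],[0,0,0]], "gripper": [1,1,1,1,1,1]}}

```text
time: 13.45
tool_pos: [0.586, -0.0201, 0.1189]
tool_rot: [3.14, 0.002, -0.75]
contact_force: [0.2, 1.2, -0.7]
opening: 0.0355
```

```bash
python3 - <<'E'
from h import *
p=look("w6.png",["cup_nest_top","black_jar_mid"])
s=read_camera("scene")
for uv in [(548,330),(487,235),(533,350),(443,255)]: print(uv,px2w(s,np.array(uv)/1.5,.03))
hsv=cv2.cvtColor(p["img"],cv2.COLOR_RGB2HSV)
wh=((hsv[...,1]<60)&(hsv[...,2]>130)).astype(np.uint8)
for c in cv2.findContours(wh,0,1)[0]:
    if cv2.contourArea(c)>300:
        m=np.zeros_like(wh); cv2.drawContours(m,[c],-1,1,-1); print(c[:,0].mean(0).round(),corners(p,m,.008))
E
```

```text
t 13.5 tcp [ 0.5854 -0.02    0.1193] rpy [ 3.14e+00  2.00e-03 -7.50e-01] open 0.0354 cam [0.644 0.041 0.277]
cup_nest_top [(0.6, [260, 187], [0.5885, -0.0205])]
black_jar_mid [(0.67, [92, 196], [0.4918, 0.0686]), (0.57, [254, 265], [0.5426, -0.0625])]
(548, 330) [ 0.74489096 -0.19732417  0.03      ]
(487, 235) [0.80682509 0.13659827 0.03      ]
(533, 350) [ 0.68248751 -0.23054129  0.03      ]
(443, 255) [0.6664542  0.11266234 0.03      ]
[482. 309.] (array([ 0.6618, -0.2505]), array([12.2, 45.6]), 2.393)
[259. 309.] (array([ 0.5054, -0.1074]), array([ 15.6, 136.6]), 2.393)
[316. 261.] (array([ 0.5817, -0.1071]), array([58.3, 27.8]), 1.097)
[201. 261.] (array([ 0.5004, -0.0314]), array([58.4, 28.1]), 0.541)
[257. 186.] (array([ 0.5878, -0.0165]), array([61.1, 64.3]), 2.421)
[480.  57.] (array([ 0.7763, -0.0595]), array([103.7,   4.3]), 1.502)
[460.  92.] (array([ 0.7517, -0.0731]), array([173.3,   5.7]), 1.501)
[374. 137.] (array([ 0.6845, -0.0732]), array([ 11.4, 333. ]), 1.623)
```

View pics/w6.png

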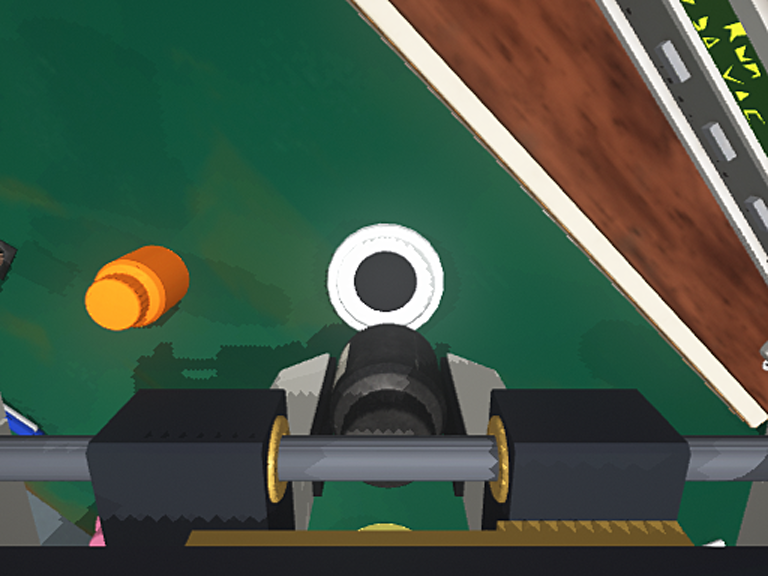

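The jar hangs straight in line above the cup (disc at (386,281) enlarged); the board edge is clear of it. Now I lower the jar.

Call:
{"method": "carry_out", "body": {"translation": [[0.001,-0.001,0.03],[0,0,0.03],[0,0,0.02],[0,0,0.015],[0,0,0.008],[0,0,0.001],[0,0,0],[0,0,0],[0,0,0],[0,0,0]], "turn": [[0,0,0],[0,0,0],[0,0,0],[0,0,0],[0,0,0],[0,0,0],[0,0,0],[0,0,0],[0,0,0],[0,0,0]], "gripper": [1,1,1,1,1,1,1,0.1,-0.2,-0.2]}}

```text
time: 14.65
tool_pos: [0.5886, -0.0202, 0.0173]
tool_rot: [-3.141, -0.001, -0.75]
contact_force: [-0.5, -0.2, 0.0]
opening: 0.0521
```

Call:
{"method": "carry_out", "body": {"translation": [[0,0,0],[0,0,-0.02],[0,0,-0.04],[0,0,-0.05],[0,0,-0.05],[0,0,0]], "turn": [[0,0,0],[0,0,0],[0,0,0],[0,0,0],[0,0,0],[0,0,0]], "gripper": [-0.2,-0.2,-0.2,-0.2,-0.4,-0.4]}}

```text
time: 15.25
tool_pos: [0.592, -0.0207, 0.1844]
tool_rot: [-3.133, -0.012, -0.75]
contact_force: [0.9, -0.6, 0.7]
opening: 0.0633
```

```bash
python3 - <<'E'
from h import *
p=look("w7.png",["cup_nest_top","black_jar_mid"])
E
```

```text
t 15.3 tcp [ 0.5902 -0.0205  0.1807] rpy [-3.137 -0.007 -0.75 ] open 0.0642 cam [0.647 0.04  0.343]
cup_nest_top [(0.79, [252, 174], [0.5878, -0.0203])]
black_jar_mid [(0.97, [114, 180], [0.4901, 0.07]), (0.59, [250, 181], [0.5851, -0.02])]
```

View pics/w7.png

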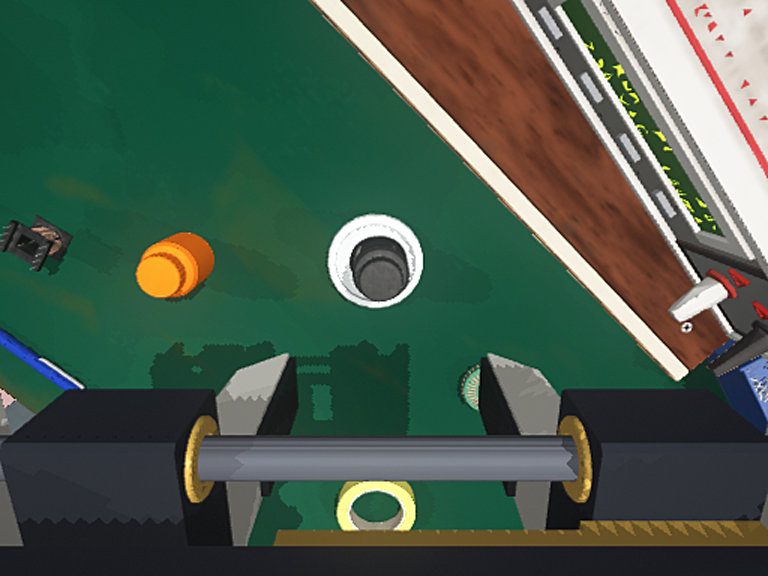

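The jar stands upright in the cup, about 3 mm off centre. Next, the tape at yaw 0.

Call:
{"method": "carry_out", "body": {"translation": [[0,0,0],[0,0,0],[0,0,0],[0,0,0],[0,0,0],[0,0,0],[0,0,0]], "turn": [[0,0,-0.125],[0,0,-0.125],[0,0,-0.125],[0,0,-0.125],[0,0,-0.125],[0,0,-0.125],[0,0,0]], "gripper": [-1,-1,-1,-1,-1,-1,-1]}}

```text
time: 16.1
tool_pos: [0.5872, -0.02, 0.1744]
tool_rot: [-3.141, 0.004, 0.001]
contact_force: [0.6, 0.5, 0.1]
opening: 0.0919
```

Call:
{"method": "carry_out", "body": {"translation": [[-0.037,0.039,0],[-0.037,0.039,0],[-0.037,0.039,0],[-0.037,0.038,0],[0,0,0],[0,0,0]], "turn": [[0,0,0],[0,0,0],[0,0,0],[0,0,0],[0,0,0],[0,0,0]], "gripper": [-1,-1,-1,-1,-1,-1]}}

```text
time: 16.7
tool_pos: [0.4493, -0.1654, 0.1759]
tool_rot: [-3.141, 0.001, -0.006]
contact_force: [-0.0, 0.6, 0.6]
opening: 0.0914
```

```bash
python3 - <<'E'
from h import *
p=look("w8.png",["tape_ring_mid","short_transformer_mid","ring_pad_top","toroid_mid"])
for d in nets.regions_of(p,"tape_ring_mid")[:2]:print(d["score"],d["pixel"],corners(p,d["region"],.01))
E
```

```text
t 16.75 tcp [ 0.45   -0.1647  0.176 ] rpy [-3.141e+00  1.000e-03 -3.000e-03] open 0.0917 cam [ 0.45  -0.082  0.334]
tape_ring_mid []
short_transformer_mid [(0.7, [240, 296], [0.4287, -0.3033])]
ring_pad_top [(0.63, [370, 319], [0.5787, -0.3428])]
toroid_mid [(0.64, [394, 154], [0.5831, -0.1479]), (0.54, [428, 5], [0.5963, -0.0175])]
0.94 [261.7, 191.2] (array([ 0.4478, -0.166 ]), array([63.2, 61.7]), 1.565)
```

View pics/w8.png

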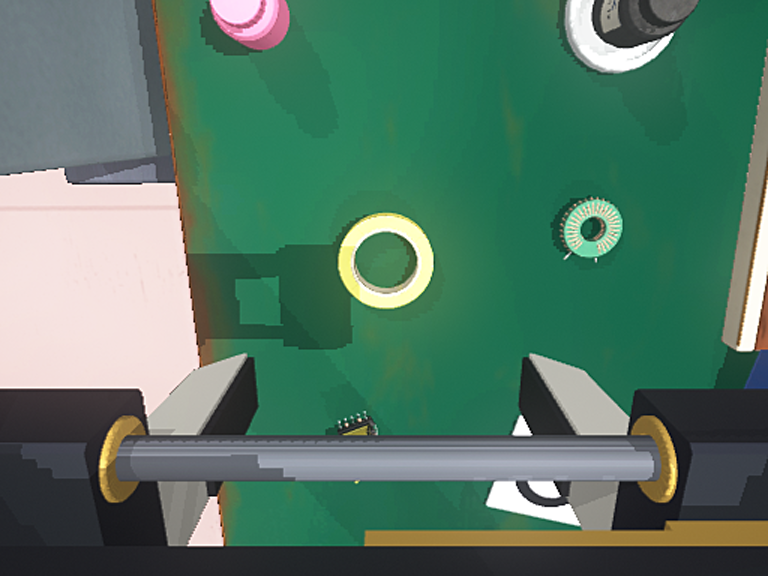

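```bash
python3 - <<'E'
from h import *
p=look(None,["tape_ring_mid"])
hsv=cv2.cvtColor(p["img"],cv2.COLOR_RGB2HSV)
y=((hsv[...,0]>20)&(hsv[...,0]<38)&(hsv[...,1]>60)&(hsv[...,2]>120)).astype(np.uint8)
y[270:]=0
c=max(cv2.findContours(y,0,1)[0],key=cv2.contourArea); print(cv2.fitEllipse(c)); print(px2w(p,cv2.fitEllipse(c)[0],.012), robot.observe()["tool_pos"])
E
```

```text
t 17.05 tcp [ 0.4506 -0.164   0.1763] rpy [-3.141e+00  0.000e+00  1.000e-03] open 0.0917 cam [ 0.451 -0.081  0.335]
tape_ring_mid []
((258.2389221191406, 175.760009765625), (59.91436767578125, 64.4102554321289), 106.6454849243164)
[ 0.45055172 -0.16604367  0.012     ] [ 0.45047351 -0.16409151  0.17631386]
```

Call:
{"method": "carry_out", "body": {"translation": [[-0.001,0.002,0.04],[0,0,0.05],[0,0,0.04],[0,0,0.025],[0,0,0.012],[0,0,0.005],[0,0,0],[0,0,0],[0,0,0],[0,0,0]], "turn": [[0,0,0],[0,0,0],[0,0,0],[0,0,0],[0,0,0],[0,0,0],[0,0,0],[0,0,0],[0,0,0],[0,0,0]], "gripper": [-1,-1,-1,-1,-1,-1,-1,-0.5,0,0], "squeeze": 18}}

```text
time: 18.1
tool_pos: [0.4496, -0.1671, 0.0054]
tool_rot: [3.141, -0.002, -0.0]
contact_force: [0.6, -1.1, -0.0]
opening: 0.0726
```

Call:
{"method": "carry_out", "body": {"translation": [[0,0,0],[0,0,0],[0,0,-0.02],[0,0,-0.04],[0,0,-0.05],[0,0,0],[0,0,0]], "turn": [[0,0,0],[0,0,0],[0,0,0],[0,0,0],[0,0,0],[0,0,0],[0,0,0]], "gripper": [0,0,0,0,0,0,0]}}

```text
time: 18.8
tool_pos: [0.4495, -0.167, 0.1154]
tool_rot: [3.14, -0.002, 0.0]
contact_force: [0.4, 0.6, -0.3]
opening: 0.0637
```

Call:
{"method": "carry_out", "body": {"translation": [[0.025,0.034,0],[0.026,0.034,0],[0.026,0.034,0],[0.026,0.034,0],[0.026,0.035,0],[0,0,0],[0,0,0],[0,0,0]], "turn": [[0,0,0],[0,0,0],[0,0,0],[0,0,0],[0,0,0],[0,0,0],[0,0,0],[0,0,0]], "gripper": [0,0,0,0,0,0,0,0]}}

```text
time: 19.6
tool_pos: [0.5769, -0.3364, 0.1128]
tool_rot: [-3.139, 0.003, 0.0]
contact_force: [0.7, -0.1, -0.2]
opening: 0.0636
```

```bash
python3 - <<'E'
from h import *
p=look("w9.png",["ring_pad_top","tape_ring_mid","short_transformer_mid"])
for d in nets.regions_of(p,"ring_pad_top")[:1]:print(d["score"],d["pixel"],corners(p,d["region"],.004))
E
```

```text
t 19.65 tcp [ 0.5771 -0.3364  0.1136] rpy [-3.14e+00  2.00e-03  1.00e-03] open 0.064 cam [ 0.577 -0.253  0.271]
ring_pad_top [(0.86, [260, 191], [0.5779, -0.337])]
tape_ring_mid []
short_transformer_mid [(0.92, [68, 158], [0.4295, -0.3067])]
0.61 [260.6, 177.4] (array([ 0.5769, -0.3366]), array([84.5, 84.8]), 2.884)
```

View pics/w9.png

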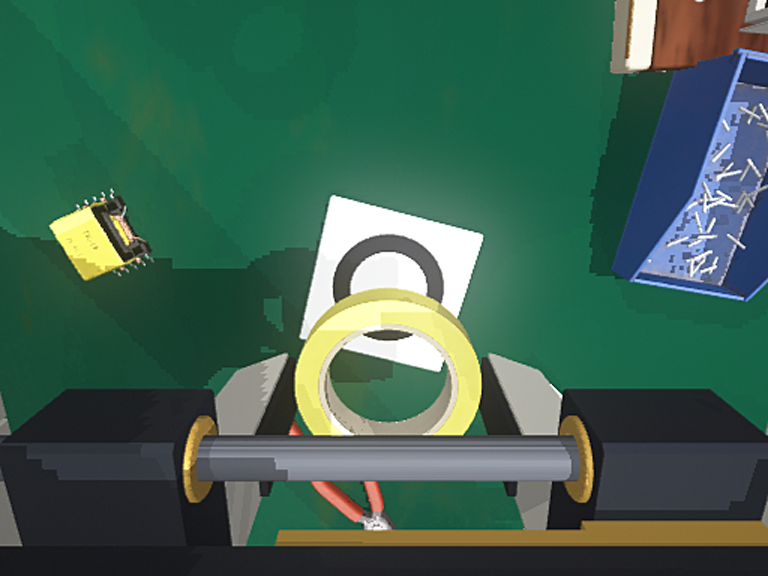

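The ring is held level straight above the pad. Before lowering I check that the blue bin (left edge at (617,272) enlarged) clears the gripper's body.

```bash
python3 - <<'E'
from h import *
p=look(None,[]); s=read_camera("scene"); q=read_camera("side")
for z in (0,.04,.06,.08): print(z,px2w(p,(632/1.5,280/1.5),z).round(3),px2w(p,(738/1.5,50/1.5),z).round(3),"scene near corner top",px2w(s,(570/1.5,388/1.5),z).round(3),"side",px2w(q,(573/1.5,428/1.5),z).round(3),px2w(q,(566/1.5,355/1.5),z).round(3),px2w(s,(545/1.5,342/1.5),z).round(3))
E
```

```text
t 19.9 tcp [ 0.578  -0.3373  0.115 ] rpy [ 3.141e+00 -0.000e+00  1.000e-03] open 0.064 cam [ 0.578 -0.254  0.273]
0 [ 0.716 -0.336  0.   ] [ 0.75  -0.218  0.   ] scene near corner top [ 0.711 -0.324 -0.   ] side [ 0.69  -0.321  0.   ] [ 0.746 -0.178  0.   ] [ 0.74  -0.203  0.   ]
0.04 [ 0.695 -0.324  0.04 ] [ 0.725 -0.223  0.04 ] scene near corner top [ 0.682 -0.346  0.04 ] side [ 0.668 -0.354  0.04 ] [ 0.72 -0.22  0.04] [ 0.711 -0.229  0.04 ]
0.06 [ 0.685 -0.318  0.06 ] [ 0.712 -0.226  0.06 ] scene near corner top [ 0.668 -0.357  0.06 ] side [ 0.657 -0.371  0.06 ] [ 0.707 -0.241  0.06 ] [ 0.696 -0.243  0.06 ]
0.08 [ 0.675 -0.312  0.08 ] [ 0.7   -0.228  0.08 ] scene near corner top [ 0.654 -0.367  0.08 ] side [ 0.646 -0.387  0.08 ] [ 0.694 -0.262  0.08 ] [ 0.681 -0.256  0.08 ]
```

The bin's low lip is at x of about 0.70 and under 50 mm high, so it is clear. Lowering now.

Call:
{"method": "carry_out", "body": {"translation": [[-0.001,0,0.03],[0,0,0.03],[0,0,0.025],[0,0,0.012],[0,0,0.006],[0,0,0.002],[0,0,0],[0,0,0],[0,0,0],[0,0,0]], "turn": [[0,0,0],[0,0,0],[0,0,0],[0,0,0],[0,0,0],[0,0,0],[0,0,0],[0,0,0],[0,0,0],[0,0,0]], "gripper": [0,0,0,0,0,0,0,-0.6,-0.8,-0.8]}}

```text
time: 21.0
tool_pos: [0.5774, -0.338, 0.0103]
tool_rot: [3.141, -0.001, 0.0]
contact_force: [0.1, 0.9, -0.4]
opening: 0.081
```

Call:
{"method": "carry_out", "body": {"translation": [[0,0,0],[0,0,-0.02],[0,0,-0.04],[0,0,-0.05],[0,0,-0.05],[0,0,0]], "turn": [[0,0,0],[0,0,0],[0,0,0],[0,0,0],[0,0,0],[0,0,0]], "gripper": [-0.8,-0.8,-0.8,-0.8,-0.4,-0.4]}}

```text
time: 21.6
tool_pos: [0.5802, -0.34, 0.1786]
tool_rot: [3.132, -0.012, 0.0]
contact_force: [0.8, -0.6, 0.2]
opening: 0.0714
```

```bash
python3 - <<'E'
from h import *
p=look("w10.png",["ring_pad_top","tape_ring_mid","short_transformer_mid"])
d=nets.regions_of(p,"ring_pad_top"); print([(x["score"],x["pixel"],corners(p,x["region"],.004)) for x in d[:1]])
d=nets.regions_of(p,"tape_ring_mid"); print([(x["score"],x["pixel"],corners(p,x["region"],.016)) for x in d[:1]])
d=nets.regions_of(p,"short_transformer_mid"); print([(x["score"],x["pixel"],corners(p,x["region"],.027)) for x in d[:1]])
E
```

```text
t 21.65 tcp [ 0.5788 -0.339   0.1744] rpy [ 3.136 -0.007  0.   ] open 0.0675 cam [ 0.578 -0.255  0.336]
ring_pad_top []
tape_ring_mid []
short_transformer_mid [(0.9, [98, 136], [0.4309, -0.3041])]
[(0.68, [250.3, 162.7], (array([ 0.5769, -0.3373]), array([83.8, 83.9]), 2.887))]
[(0.78, [261.5, 186.8], (array([ 0.5776, -0.3366]), array([61.4, 64.2]), 1.596))]
[(0.78, [95.2, 136.5], (array([ 0.435 , -0.3053]), array([38. , 34.5]), 0.403))]
```

View pics/w10.png

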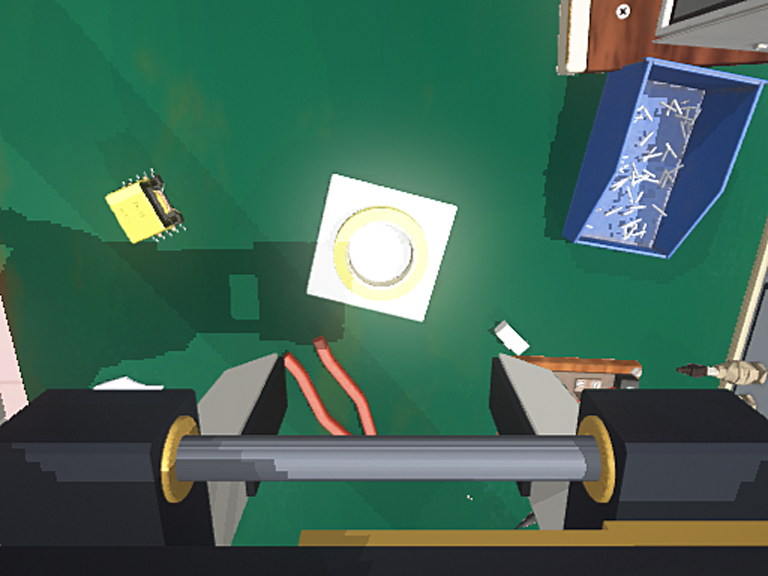

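The tape lies centred on the pad (0.5776,−0.3366 against 0.577,−0.337). Last part: the short transformer at (98,137). Its pin rows make the jaw direction about 0.42.

Call:
{"method": "carry_out", "body": {"translation": [[-0.037,-0.009,0],[-0.037,-0.008,0],[-0.037,-0.008,0],[-0.0365,-0.008,0],[0,0,0.01],[0,0,0.01],[0,0,0.01],[0,0,0]], "turn": [[0,0,0],[0,0,0],[0,0,0],[0,0,0],[0,0,-0.14],[0,0,-0.14],[0,0,-0.14],[0,0,0]], "gripper": [-0.4,-0.4,-0.4,-0.4,-0.4,-0.4,-0.4,-0.4]}}

```text
time: 22.75
tool_pos: [0.4286, -0.304, 0.1376]
tool_rot: [-3.138, 0.002, 0.421]
contact_force: [-0.9, -0.1, -0.1]
opening: 0.0645
```

```bash
python3 - <<'E'
from h import *
p=look("w11.png",["short_transformer_mid"])
d=nets.regions_of(p,"short_transformer_mid"); print([(x["score"],x["pixel"],corners(p,x["region"],.02)) for x in d[:1]])
im=p["img"][90:270,166:346,::-1]; cv2.imwrite("pics/w11c.png",cv2.resize(im,(720,600) if 0 else (600,600),interpolation=cv2.INTER_CUBIC))
E
```

```text
t 22.8 tcp [ 0.429  -0.3043  0.1384] rpy [-3.139e+00  1.000e-03  4.170e-01] open 0.0641 cam [ 0.395 -0.228  0.296]
short_transformer_mid [(0.85, [260, 187], [0.4297, -0.3048])]
[(0.94, [260.0, 187.6], (array([ 0.4284, -0.3057]), array([29.3, 41.1]), 1.992))]
```

View pics/w11c.png

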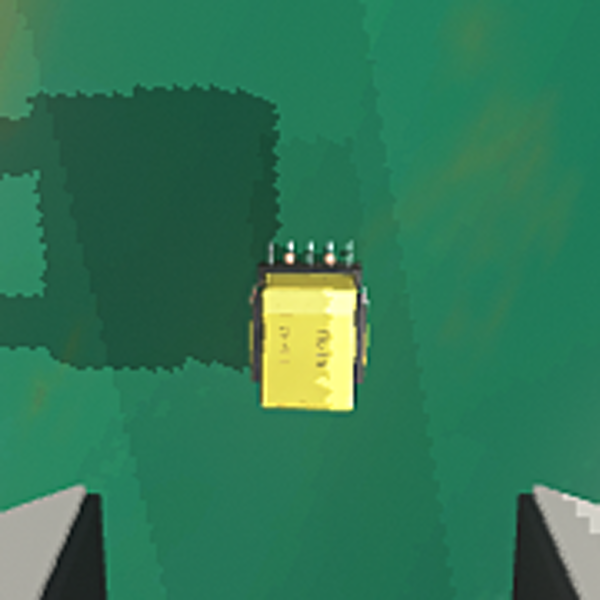

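It is well aligned between the jaws, so I grasp it.

Call:
{"method": "carry_out", "body": {"translation": [[0,0.001,0.04],[0,0,0.04],[0,0,0.03],[0,0,0.015],[0,0,0.008],[0,0,0],[0,0,0],[0,0,0],[0,0,0],[0,0,0]], "turn": [[0,0,0],[0,0,0],[0,0,0],[0,0,0],[0,0,0],[0,0,0],[0,0,0],[0,0,0],[0,0,0],[0,0,0]], "gripper": [-0.4,-0.4,-0.4,-0.4,-0.4,-0.4,-0.4,0.3,1,1], "squeeze": 22}}

```text
time: 23.9
tool_pos: [0.4303, -0.306, 0.0072]
tool_rot: [3.14, -0.001, 0.42]
contact_force: [0.1, -0.6, -0.2]
opening: 0.045
```

Call:
{"method": "carry_out", "body": {"translation": [[0,0,0],[0,0,0],[0,0,0],[0,0,-0.02],[0,0,-0.04],[0,0,-0.05],[0,0,-0.05],[0,0,0],[0,0,0]], "turn": [[0,0,0],[0,0,0],[0,0,0],[0,0,0],[0,0,0],[0,0,0],[0,0,0],[0,0,0],[0,0,0]], "gripper": [1,1,1,1,1,1,1,1,1]}}

```text
time: 24.8
tool_pos: [0.4302, -0.3059, 0.1673]
tool_rot: [3.14, -0.001, 0.42]
contact_force: [-0.1, -0.3, -1.7]
opening: 0.0268
```

Call:
{"method": "carry_out", "body": {"translation": [[0,0,0],[0,0,0],[0,0,0],[0,0,0],[0,0,0],[0,0,0],[0,0,0]], "turn": [[0,0,0.1257],[0,0,0.1257],[0,0,0.1257],[0,0,0.1257],[0,0,0.1257],[0,0,0.1257],[0,0,0]], "gripper": [1,1,1,1,1,1,1]}}

```text
time: 25.5
tool_pos: [0.4291, -0.3049, 0.1643]
tool_rot: [-3.14, 0.004, -0.335]
contact_force: [-0.1, -0.3, -0.8]
opening: 0.0268
```

Call:
{"method": "carry_out", "body": {"translation": [[-0.004,-0.038,0],[-0.004,-0.038,0],[-0.004,-0.038,0],[-0.004,-0.038,0],[-0.004,-0.038,0],[-0.004,-0.038,0],[-0.004,-0.038,0],[-0.004,-0.038,0],[-0.004,-0.038,0],[0,0,0]], "turn": [[0,0,0],[0,0,0],[0,0,0],[0,0,0],[0,0,0],[0,0,0],[0,0,0],[0,0,0],[0,0,0],[0,0,0]], "gripper": [1,1,1,1,1,1,1,1,1,1]}}

```text
time: 26.5
tool_pos: [0.5079, 0.0331, 0.1652]
tool_rot: [-3.141, 0.002, -0.326]
contact_force: [0.4, -1.0, -2.3]
opening: 0.0273
```

Call:
{"method": "carry_out", "body": {"translation": [[-0.003,-0.036,0],[-0.003,-0.036,0],[-0.003,-0.036,0],[-0.003,-0.036,0],[-0.003,-0.036,0.01],[-0.002,-0.035,0.015],[-0.002,-0.035,0.015],[-0.002,-0.034,0.015],[0,0,0],[0,0,0]], "turn": [[0,0,0],[0,0,0],[0,0,0],[0,0,0],[0,0,0],[0,0,0],[0,0,0],[0,0,0],[0,0,0],[0,0,0]], "gripper": [1,1,1,1,1,1,1,1,1,1]}}

```text
time: 27.5
tool_pos: [0.5807, 0.3037, 0.1095]
tool_rot: [3.139, 0.002, -0.331]
contact_force: [0.2, 0.4, -0.6]
opening: 0.0267
```

```bash
python3 - <<'E'
from h import *
p=look("w12.png",["short_nest_top","short_transformer_mid"])
d=nets.regions_of(p,"short_nest_top"); print([(x["score"],x["pixel"],corners(p,x["region"],.004)) for x in d[:1]])
E
```

```text
t 27.55 tcp [0.5812 0.3031 0.1106] rpy [ 3.14e+00  1.00e-03 -3.33e-01] open 0.0269 cam [0.609 0.383 0.268]
short_nest_top [(0.91, [252, 181], [0.5786, 0.3133])]
short_transformer_mid [(0.9, [258, 261], [0.5619, 0.2486])]
[(0.87, [252.2, 176.9], (array([0.5811, 0.3103]), array([71. , 47.8]), 1.239))]
```

View pics/w12.png

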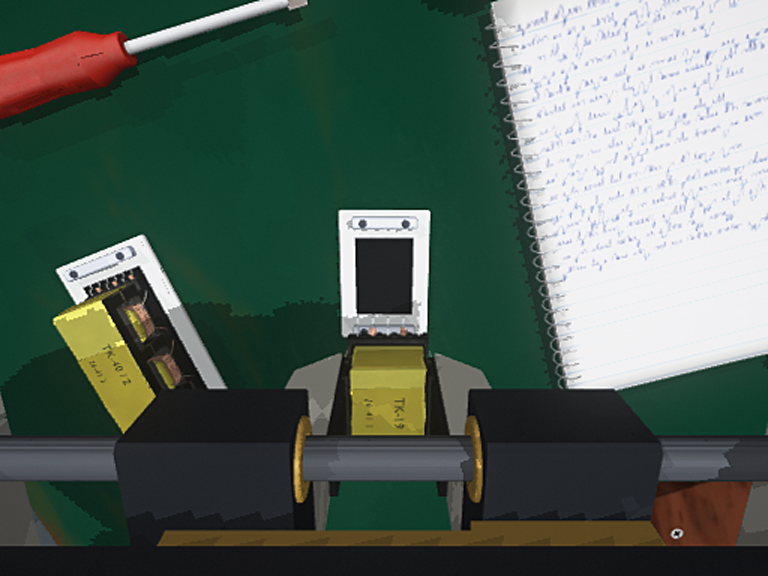

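Call:
{"method": "carry_out", "body": {"translation": [[-0.002,-0.0065,0.02],[0,0,0.03],[0,0,0.025],[0,0,0.015],[0,0,0.006],[0,0,0],[0,0,0]], "turn": [[0,0,0],[0,0,0],[0,0,0],[0,0,0],[0,0,0],[0,0,0],[0,0,0]], "gripper": [1,1,1,1,1,1,1]}}

```text
time: 28.4
tool_pos: [0.5826, 0.3113, 0.017]
tool_rot: [-3.14, -0.002, -0.334]
contact_force: [0.6, 1.0, -0.2]
opening: 0.0268
```

Call:
{"method": "carry_out", "body": {"translation": [[0,0,0.003],[0,0,0.002],[0,0,0],[0,0,0],[0,0,0],[0,0,0],[0,0,0]], "turn": [[0,0,0],[0,0,0],[0,0,0],[0,0,0],[0,0,0],[0,0,0],[0,0,0]], "gripper": [1,1,1,1,0.3,-0.2,-0.2]}}

```text
time: 29.1
tool_pos: [0.5818, 0.3112, 0.0107]
tool_rot: [-3.141, -0.0, -0.334]
contact_force: [0.3, 0.2, -0.5]
opening: 0.0438
```

Call:
{"method": "carry_out", "body": {"translation": [[0,0,0],[0,0,-0.02],[0,0,-0.04],[0,0,-0.05],[0,0,-0.05],[0,0,-0.04],[0,0,0],[0,0,0]], "turn": [[0,0,0],[0,0,0],[0,0,0],[0,0,0],[0,0,0],[0,0,0],[0,0,0],[0,0,0]], "gripper": [-0.2,-0.2,-0.2,-0.2,-0.2,-0.2,-0.2,-0.2]}}

```text
time: 29.9
tool_pos: [0.5819, 0.3112, 0.2116]
tool_rot: [-3.14, -0.002, -0.334]
contact_force: [0.3, -0.3, -0.3]
opening: 0.0549
```

```bash
python3 - <<'E'
from h import *
p=look("w13.png",["short_transformer_mid","long_transformer_mid","bobbin_mid"])
for n,z in (("short_nest_top",.004),("short_transformer_mid",.026),("long_transformer_mid",.03)):
  print(n,[(round(x["score"],2),np.round(x["pixel"]),corners(p,x["region"],z)) for x in nets.regions_of(p,n)[:2]])
s=read_camera("scene")
for n in ("black_jar_mid","tape_ring_mid","toroid_mid","bobbin_mid"):
  print(n,[(round(d["score"],2),px2w(s,d["pixel"],Z[n]+(0 if n[0]=="b" and n[1]=="o" or n[0:2]=="to" else .004))[:2].round(3).tolist()) for d in nets.tip_of(s,n)[:4]])
E
```

```text
t 29.95 tcp [0.5812 0.3109 0.2098] rpy [ 3.141e+00  1.000e-03 -3.340e-01] open 0.0549 cam [0.609 0.39  0.37 ]
short_transformer_mid [(0.82, [260, 166], [0.5845, 0.3106])]
long_transformer_mid [(0.72, [134, 207], [0.4387, 0.3137])]
bobbin_mid [(0.78, [188, 326], [0.4312, 0.1455])]
short_nest_top [(0.92, array([255., 147.]), (array([0.5812, 0.3105]), array([70.3, 47.6]), 1.231))]
short_transformer_mid [(0.87, array([259., 168.]), (array([0.583 , 0.3131]), array([39.5, 29.4]), 1.236))]
long_transformer_mid [(0.88, array([134., 203.]), (array([0.4441, 0.3183]), array([46.5, 78.4]), 1.58))]
black_jar_mid [(0.61, [0.382, -0.024]), (0.6, [0.491, 0.063]), (0.52, [0.584, -0.025])]
tape_ring_mid [(0.51, [0.576, -0.338])]
toroid_mid [(0.48, [0.57, -0.151])]
bobbin_mid [(0.45, [0.578, -0.031])]
```

View pics/w13.png

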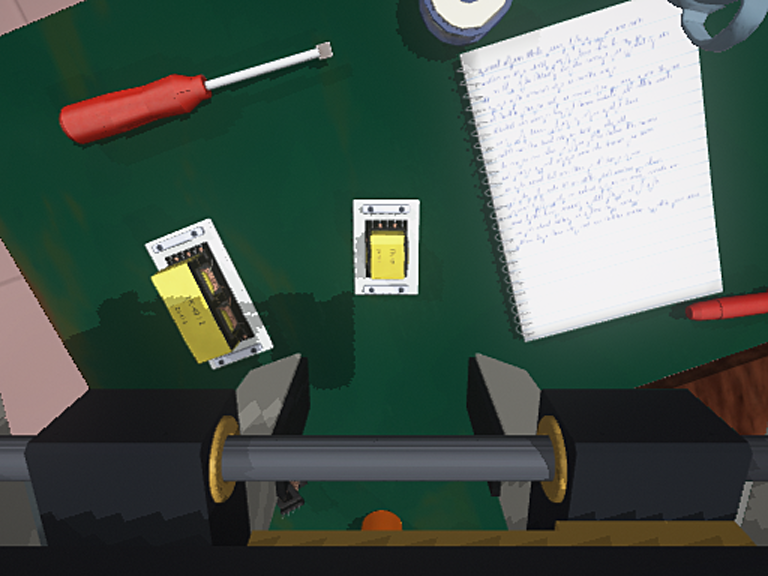

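Both transformers lie centred and in line in their nests; the jar and tape still read on theirs. Handing in.

```bash
python3 -c "
from cell import robot
print(robot.hand_in(), robot.observe()['time'])"
```

```text
the job is handed in; nothing more can be done
the job is handed in; nothing more can be done
```

All four parts are on their nests or pad, and I handed the job in at about 30 s of the 112 s. No verdict is reported.

- **Long transformer:** on the last close look it was within about 5 mm of the outline's centre and 0.03 rad of its angle. Part of that is side-view error.
- **Short transformer:** within about 3 mm of centre and 0.01 rad of the nest's angle.
- **Black jar:** upright in the cup, about 3 mm off centre in the wrist view right after release. The final scene picture put it about 6–7 mm off, but that camera's detections proved up to about 1 cm out from the wrist views.
- **Tape:** flat on the pad, about 1 mm off centre from close by; the final scene picture agreed to within about 2 mm.
- **Bobbin and toroid:** both read within a few millimetres of where the wrist camera first saw them, except the toroid's last reading, which came only from the rougher scene camera (about 1 cm off).

One check disagreed: the final scene picture's only "bobbin" detection was a low-score hit at the black jar in the cup. The last wrist picture found the real bobbin at (0.431, 0.146), against (0.437, 0.146) at the start.

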